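Fit the anvil slide in the cobbler's press and hold its guide rod

TASK

Set the loose anvil slide down on the open end of the eyelet press's rail and push it in under the arm until the spring detent clicks and holds it. Then take the plain guide rod from its wooden block and pass it down through the hole in the press's arm and on through the hole in the anvil slide, until its tip has come right out below the slide but does not stand on the bench. Finish while still holding the rod there in the gripper, ready for its set screw to be tightened; leave the last, the tin and the awl alone.

Things in the scene. Friction and masses are not known exactly. Their poses are not given: they have to be found in the camera images.
- press: Green bench eyelet press, fixed. Bed 110 (x) x 300 (y) x 36 high, origin centred on its underside. A greased steel rail runs along its y axis: slides go in at the -y end and are pushed to +y. At the +y end a column (56 wide, y 97 to 149; it stops the slide 2 mm past home) carries an arm reaching back over the rail to y = 47, 56 wide, underside 101, top 126 above the bench; nothing on it is higher.
- press_upper (a point): Centre of the top mouth of the upper bushing, the upright hole in the press's arm, 126 above the bench: 15.5 diameter, 25 deep, mouth chamfered by 3. Axes as the press.
- press_home (a point): Point on the bed's top (36 above the bench), straight below the upper bushing: the anvil slide's origin lies here, with the same axes, when it is fully home. Under it the bed has an open 28 mm square well down to the bench. Axes as the press.
- press_mouth (a point): Point on the bed's top on the open landing, 125 mm before press_home (towards -y): a slide set down with its origin here and axes as the press's lies just before the lips, ready to push 125 mm to +y. Landing 63 wide inside (press y -148 to -68), then narrowing to 48 at y -20; walls 12.5 high; from y -10 lips 34 apart overhang, underside 12.5 over the bed.
- anvil: Loose dark steel anvil slide, 0.35 to 0.6 kg. Foot 44 wide (x), 10 high, 130 long (y -105 to +25, front corners rounded), a notch in each side at y -20. At the front (+y, goes in first) a block 30 x 50 x 35 high with the lower bushing; behind it a spine 30 wide, 16 high, and a grip fin at the tail. Origin: on its underside, on the hole's axis. Starts flat on the bench.
- anvil_bore (a point): Centre of the top mouth of the lower bushing, 35 above the slide's underside: 15.5 diameter, goes right through (35 deep), mouth chamfered by 3.
- anvil_fin (a point): Grip point in the upright fin at the slide's tail (85 mm behind its origin, 45 above its underside). The fin is 14 thick (x), 28 long (y), from 16 to 60 above the slide's underside: pinch it from above across its 14 mm.
- detent_l (a joint): Sprung detent plunger in the rail wall, -x side (m): 0 when out (free, or in the slide's notch), about 0.003 when pushed back by the slide. The two together need about 10 to 15 N to pass; they snap into the notches at home and draw the slide to its place.
- detent_r (a joint): The same on the +x side.
- rod: Guide rod: plain bright steel, 12 diameter, 175 long, about 0.15 kg, lower end tapered over 8 mm to 6 diameter. Origin: centre of the lower tip; z runs up the rod. Starts standing upright, loosely, in a 40 deep hole (13 wide) of a wooden block 70 x 70 x 50 high, tip 10 and top 185 above the bench.
- rod_top (a point): Centre of the rod's top end, 175 mm from the tip.
- rod_mid (a point): Point on the rod's axis 100 mm from the tip.
- awl: Bystander: awl with a bulging wooden handle, standing in an identical wooden block, top 122 above the bench. Origin at its lower end, 10 above the bench. The two blocks may change places. Leave alone.
- last: Bystander: yellow plastic shoe last, 76 x 190 x 85 high, origin centred on its underside. Leave alone.
- tin: Bystander: round tin, 86 diameter, 85 high, origin centred on its underside. Leave alone.
Things that resemble listed ones, but are neither listed nor needed, are in the scene too. Of the things that look like the anvil, the middle-sized one is meant.

How it is judged:
On the way, in this order (a step that is already met when the one before it is completed fails the run):
1. the anvil slide is fully home on the rail, held by both detents (y of anvil in the frame of press_home between -0.003 and 0.003 m and x of anvil in the frame of press_home between -0.003 and 0.003 m and z of anvil in the frame of press_home between -0.003 and 0.003 m and angle between the y axis of anvil and the y axis of press_home, either way round below 0.06 rad and value of joint each of detent_l, detent_r below 0.002 m), for 0.2 s.
2. the rod's tip has entered the upper bushing from above with the slide still home (all of step 1 and x of rod in the frame of press_upper between -0.006 and 0.006 m and y of rod in the frame of press_upper between -0.006 and 0.006 m and z of rod in the frame of press_upper below -0.012 m and angle between rod's own z axis and vertical below 0.12 rad), for 0.05 s.
At the end, for the whole second after the job is handed in: Slide home within 3 mm, both detents under 2 mm; rod upright within 0.08 rad, its tip 4 to 34 mm above the bench and within 5 mm of the lower bore's axis, its 100 mm point within 5 mm of the upper's; fingers hold the rod (over 2 N), not the slide; rod still (all of step 1 and horizontal distance between rod and anvil_bore below 0.005 m and horizontal distance between rod_mid and press_upper below 0.005 m and height (world z) of rod between 0.004 and 0.034 m and angle between rod's own z axis and vertical below 0.08 rad and contact force between rod and the fingers above 2 N and contact force between anvil and the fingers below 0.5 N and linear speed of rod below 0.02 m/s); the arm keeps its last pose, push and grip.
It fails at once if the yellow shoe last is disturbed (moved over 30 mm or tipped) (distance of last from where it was at the start of the episode above 0.03 m or angle between last's own z axis and vertical above 0.4 rad).
It fails at once if the tin is disturbed (moved over 30 mm or tipped) (distance of tin from where it was at the start of the episode above 0.03 m or angle between tin's own z axis and vertical above 0.4 rad).
It fails at once if the awl is disturbed (moved over 30 mm or tipped) (distance of awl from where it was at the start of the episode above 0.03 m or angle between awl's own z axis and vertical above 0.4 rad).
It also fails if it takes over 72 s, if anything falls off the work surface, if the arm or the gripper's body presses on something with over 40 N, if the wrist force passes 120 N, or if a joint passes its speed limit or range.

ROBOT

A 6-joint arm with a two-finger parallel gripper is mounted at the origin on the work surface. World frame = base frame: x ahead of the robot, y to its left, z up, the work surface at z = 0. Lengths are in m, angles in rad, forces in N, time in s.
With the tool pointing down it reaches from about 0.35 to 0.775 m from the base axis. Payload 7.3 kg.
Tool frame: the origin (TCP) lies at the very end of the fingers, on their centre line; the grasp point (between the pads) lies 19 mm behind it; z points along the fingers, y is the direction in which the jaws open and shut (so a half turn about z gives the same grasp; the last joint's range is limited). The gripper opens to 92 mm and grips with 3 to 60 N. Pads are 19 mm wide; open, the fingers measure 130 mm over their backs; the gripper's body (75 mm by 190 mm) begins 47 mm behind the grasp point.
Start: joints at [-1.405, 0.342, 1.524, -0, 1.275, -0.146], TCP at [0.161, -0.5, 0.227] pointing down, gripper open.
Joint ranges: [-2.53, 2.53], [-0.77, 2.02], [0.04, 2.7], [-1, 4.14], [0.28, 2.66], [-3.11, 3.11]. Speed limits (rad/s): [2.57, 2.57, 3.14, 3.14, 3.14, 3.14].

INTERFACE

Orientations are given as [roll, pitch, yaw] about the fixed x, y, z axes, in that order (R = Rz(yaw) Ry(pitch) Rx(roll)).
In Python, from cell import robot gives the robot as it stands. The module is installed in compiled form; this text tells all that it offers.
- The arm moves only by the tool carry_out, never from a script. Its argument "series" is a list of rows, each an object with "jaw": the opening in per cent of the stroke, from 0 (shut) to 100 (fully open); "travel": the shift along the tool's x, y, z in units of 60 mm (1.0 is 60 mm), a list of three; "twist": the turn about the tool's z in units of 6 degrees (1.0 is 6 degrees). A call has 1 to 8 rows; each row shifts and turns the commanded pose from where the row before left it, along the tool's axes as they then stand; what a row does not reach is not made up. A row lasts 1/8 s, in which the tool goes at most 62.5 mm and 10.7 degrees, less where a joint would pass 70% of its speed; a pose out of reach is approached as far as the arm can. A call is refused whole if a number of a shift passes 1 or a number of a turn 1, either way. A call with a gripper value outside its range is refused whole. The fingers move at their own pace and stop on an object; "squeeze" is the grip in N (left out, the last holds). Time passes only in rows, so rows that do not move let the fingers close. It gives the time, the measured TCP pose, the force and the opening at its end, in the units of the state.
- robot.observe(): the state, without advancing time (a new reading comes with each control period).
- robot.read_camera(name): name is "side" or "top" or "wrist"; returns the picture (400x640x3 uint8, blue, green, red); there is no depth.
- robot.calibration(name): a dict with "intrinsics" (3x3 intrinsics, pixels), "cam_to_world" (4x4, takes a point from camera to world coordinates); the wrist camera has in their place "tool_from_camera" (4x4, takes a point from camera to tool coordinates, whose origin is the TCP and whose axes are the flange's). Camera axes: x right, y up, looking along -z (the intrinsics and any distortion apply to the point x, -y, -z); pixel columns grow to the right and rows downward; lengths in m; the calibration is good to about 2 mm. A picture is of the moment at which its call begins: read the wrist's pose just before it. calibration takes no time and is no camera call.
- robot.hand_in(): hands the job in, once; it reports no verdict.
Trained networks look in the newest picture that a camera, given by its name, has taken for a name from the list of things; names that differ only in an ending like _2 or _b are one class to them, and where a whole thing is asked for, a point or a joint stands for the part that bears it (a point fixed in the world has none). Each returns a list of dicts, best first, with "score" (0 to 1); they miss things now and then, are a little off and sometimes report something else, mostly with a low value. They report only what shows in the picture. A call takes as long as a camera call. They do not tell look-alikes from the thing itself.
- robot.regions_of(camera, query): "pixels" (400x640 bool, what is visible of it) and "xy" ([column, row] in pixels, amid what is visible of it).
The state is a dict: "time": time; "qpos": joint angles; "qvel": joint speeds; "joint_efforts": joint torques, N m; "tool_pos": TCP position; "tool_rot": TCP orientation; "contact_force": force on the tool from outside, world axes, zero at the start; "torque": the same for the moment, N m; "opening": finger opening in m.
Only numpy, scipy, OpenCV 4.12 (cv2) and the standard library are available. Lean on these libraries where they do the work, as an engineer would, in place of code of your own. Each camera call takes 0.05 s, during which the arm holds its last target. There are 200 camera calls.

## Working session

There is one attempt and no reset: what is moved stays moved. The work goes in short steps, Python scripts to look and compute and a tool call to move; the robot and the scene stay as the last step left them, time stands still between calls to the robot, and variables do not carry over. Pictures are saved under pics/ and viewed, about 8 in all and at most 12, crops included, and the job is handed in when it is done.

Besides the shell and the picture viewer there is one more tool, called as name(argument=value, ...) on one line, values as JSON. carry_out: Moves the arm, as the interface text tells. Its arguments: {"type":"object","properties":{"series":{"type":"array"},"squeeze":{"type":"number"}},"required":["series"]}

```bash
mkdir -p pics; cat > h.py <<'E'
import numpy as np, cv2
from cell import robot
from scipy.spatial.transform import Rotation as R
def cam(n):
    c=robot.calibration(n); K=np.array(c["intrinsics"])
    if n!="wrist": T=np.array(c["cam_to_world"])
    else:
        s=robot.observe(); W=np.eye(4); r=np.array(s["tool_rot"])
        W[:3,:3]=R.from_euler('xyz',r).as_matrix() if r.size==3 else r
        W[:3,3]=s["tool_pos"]; T=W@np.array(c["tool_from_camera"])
    return K,T,c
def ray(K,T,uv):
    p=np.linalg.inv(K)@[uv[0],uv[1],1]; d=T[:3,:3]@[p[0],-p[1],-p[2]]
    return T[:3,3],d/np.linalg.norm(d)
def at_z(K,T,uv,z):
    o,d=ray(K,T,uv); return o+d*(z-o[2])/d[2]
def proj(K,T,P):
    q=np.linalg.inv(T)@np.r_[P,1]; p=K@[q[0],-q[1],-q[2]]; return p[:2]/p[2]
def tri(rays):
    A=np.zeros((3,3));b=np.zeros(3)
    for o,d in rays:
        M=np.eye(3)-np.outer(d,d);A+=M;b+=M@o
    x=np.linalg.solve(A,b); return x,[np.linalg.norm((np.eye(3)-np.outer(d,d))@(x-o)) for o,d in rays]
E
python3 - <<'E'
from h import *
s=robot.observe(); print(s)
for n in ["top","side","wrist"]:
    K,T,c=cam(n); print(n,K.round(1).tolist(),T.round(3).tolist(),[k for k in c])
    im=robot.read_camera(n); cv2.imwrite(f"pics/{n}0.png",im)
    for q in ["press","anvil","rod","awl","last","tin"]:
        print(q,[(round(r["score"],2),np.round(r["xy"]).tolist(),int(r["pixels"].sum())) for r in robot.regions_of(n,q)][:5])
E
```

```text
{'time': 0.0, 'qpos': array([-1.40500120e+00,  3.42719098e-01,  1.52501197e+00, -2.74297102e-05,
        1.27536881e+00, -1.45994235e-01]), 'qvel': array([ 0.00097617, -0.00093996,  0.0007434 , -0.00187562, -0.00125955,
       -0.00033198]), 'joint_efforts': array([ 9.81946368e-05, -4.31250644e+01, -2.44217134e+01,  7.17149349e-02,
        5.58192213e-02, -9.92399123e-05]), 'tool_pos': array([ 0.16099997, -0.49928678,  0.22604859]), 'tool_rot': array([-3.14009765e+00, -1.93314498e-04,  3.11797226e-01]), 'contact_force': array([-0.67570169,  0.19986147, -1.27672341]), 'torque': array([ 0.03570526,  0.01007521, -0.01750442]), 'opening': 0.09182605768789316}
top [[400.6, 0.0, 319.1], [0.0, 400.6, 192.5], [0.0, 0.0, 1.0]] [[0.007, 0.996, -0.094, 0.457], [-1.0, 0.004, -0.028, -0.082], [-0.028, 0.094, 0.995, 1.099], [0.0, 0.0, 0.0, 1.0]] ['intrinsics', 'cam_to_world']
press [(0.64, [236.0, 189.0], 4874)]
anvil [(0.8, [389.0, 281.0], 1578), (0.68, [317.0, 235.0], 340), (0.6, [370.0, 211.0], 813)]
rod [(0.73, [371.0, 217.0], 762), (0.65, [357.0, 145.0], 64)]
awl []
last [(0.77, [298.0, 122.0
[... 151 characters left out ...]
 -0.569, 0.497, 0.391], [-0.001, 0.659, 0.752, 0.863], [0.0, 0.0, 0.0, 1.0]] ['intrinsics', 'cam_to_world']
press [(0.71, [229.0, 313.0], 10003)]
anvil [(0.96, [369.0, 221.0], 1001), (0.82, [427.0, 245.0], 1543), (0.58, [353.0, 280.0], 621)]
rod [(0.52, [300.0, 170.0], 236)]
awl [(0.51, [421.0, 153.0], 197)]
last [(0.79, [233.0, 215.0], 2408)]
tin [(0.62, [361.0, 149.0], 1267), (0.19, [298.0, 167.0], 245)]
wrist [[295.1, 0.0, 324.2], [0.0, 295.1, 199.4], [0.0, 0.0, 1.0]] [[0.307, 0.908, 0.285, 0.239], [-0.952, 0.293, 0.093, -0.476], [0.001, -0.299, 0.954, 0.384], [0.0, 0.0, 0.0, 1.0]] ['intrinsics', 'tool_from_camera']
press []
anvil [(0.81, [168.0, 15.0], 2238)]
rod []
awl []
last []
tin []
```

View pics/top0.png

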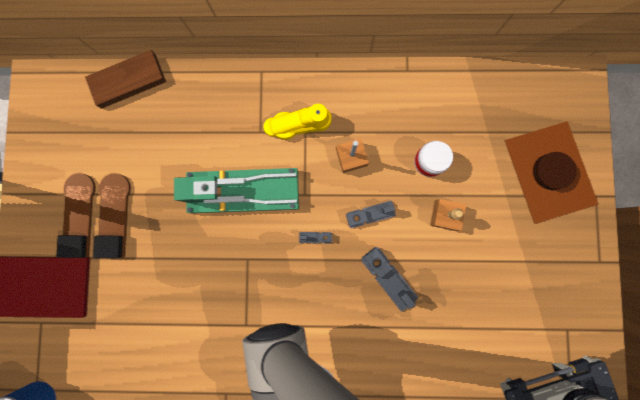

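View pics/side0.png

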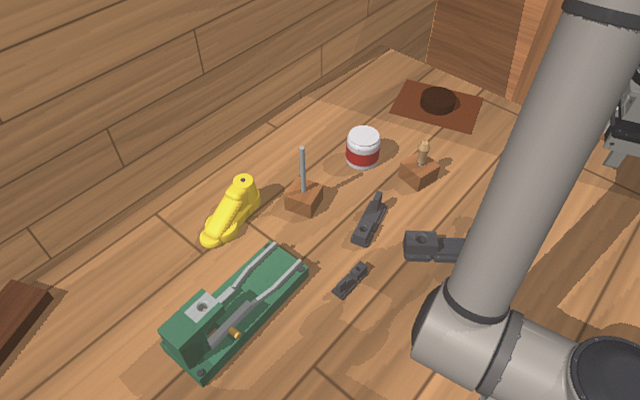

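Top view: there are three anvil look-alikes, large (389,281), small (317,237) and middle (370,213). I choose the middle one, about 130 mm long with its fin at the right (390,207). The rod stands at (355,147), the awl at (457,214) and the press arm's hole at (205,188), with the rail's open end to the right. The side view agrees.

```bash
python3 - <<'E'
from h import *
K,T,_=cam("top");Ks,Ts,_=cam("side")
for nm,a,b in [("upper",(205,188),(203,307)),("rodtop",(355,144),(303,147)),("anvil bore",(360,216),(364,236)),("fin top",(389,207),(379,199)),("press R end",(298,170),(276,244)),("last",(298,122),(233,215)),("tin",(435,160),(361,149)),("awl",(457,213),(424,145))]:
    x,e=tri([ray(K,T,a),ray(Ks,Ts,b)]);print(nm,x.round(3),np.round(e,4))
r=robot.regions_of("top","anvil")
for q in r:
    ys,xs=np.nonzero(q["pixels"]);P=np.array([at_z(K,T,(u,v),0.012)[:2] for u,v in zip(xs,ys)],np.float32)
    print(np.round(q["xy"]),cv2.minAreaRect(P))
q=robot.regions_of("top","press")[0];ys,xs=np.nonzero(q["pixels"])
print(cv2.minAreaRect(np.array([at_z(K,T,(u,v),0.036)[:2] for u,v in zip(xs,ys)],np.float32)))
im=cv2.imread("pics/top0.png");sm=cv2.imread("pics/side0.png")
cv2.imwrite("pics/c1.png",np.vstack([cv2.resize(im[125:260,170:410],None,fx=3,fy=3,interpolation=2)[:, :720][:405],]))
print(robot.calibration("wrist")["tool_from_camera"])
E
```

```text
upper [0.559 0.229 0.122] [0.0004 0.0004]
rodtop [ 0.655 -0.138  0.186] [0.0002 0.0002]
anvil bore [ 0.496 -0.165 -0.016] [0.0008 0.0008]
fin top [ 0.516 -0.239  0.036] [0.0033 0.0033]
press R end [0.616 0.004 0.021] [0.0035 0.0035]
last [0.753 0.007 0.015] [0.002 0.002]
tin [ 0.651 -0.36   0.027] [0.0054 0.0054]
awl [ 0.5   -0.392  0.109] [0.0001 0.0001]
[389. 281.] ((0.32775893807411194, -0.24056154489517212), (0.1875971257686615, 0.06537136435508728), 38.33585739135742)
[317. 235.] ((0.4378576874732971, -0.042160764336586), (0.02686883509159088, 0.08384248614311218), 0.4031926393508911)
[370. 211.] ((0.5017625093460083, -0.19125854969024658), (0.04751123487949371, 0.1344408392906189), 15.583263397216797)
((0.5606592297554016, 0.17162995040416718), (0.11201498657464981, 0.33577314019203186), 2.4556057453155518)
[[ 6.24760743e-04  9.54168697e-01  2.99268621e-01  8.12986434e-02]
 [ 9.99999455e-01 -3.45796782e-04 -9.85108082e-04  1.30695662e-03]
 [-8.36473169e-04  2.99269073e-01 -9.54168393e-01 -1.57359575e-01]
 [ 0.00000000e+00  0.00000000e+00  0.00000000e+00  1.00000000e+00]]
```

View pics/c1.png

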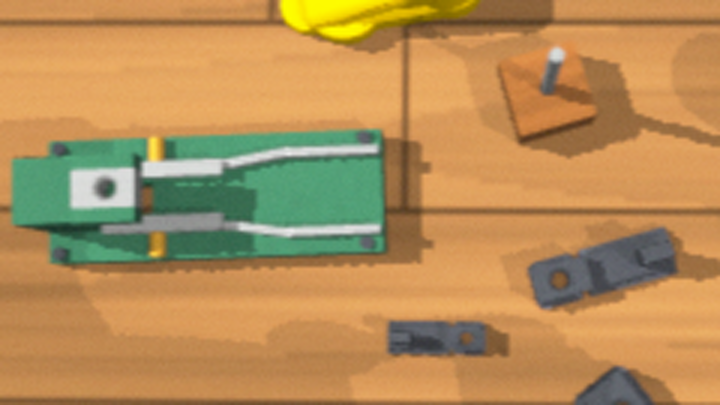

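The crop confirms the choice: the middle slide has its bore at the left (crop 560,280) and its fin at the right (660,245). It measures 134 x 47 mm with yaw about 15.6°. Moving over it now.

carry_out(series=[{"jaw":100,"travel":[0.87,-0.3,-0.04],"twist":0},{"jaw":100,"travel":[0.87,-0.3,-0.04],"twist":0},{"jaw":100,"travel":[0.87,-0.3,-0.04],"twist":0},{"jaw":100,"travel":[0.87,-0.3,-0.04],"twist":0},{"jaw":100,"travel":[0.87,-0.3,-0.04],"twist":0},{"jaw":100,"travel":[0.87,-0.3,-0.04],"twist":0},{"jaw":100,"travel":[0.87,-0.3,-0.04],"twist":0},{"jaw":100,"travel":[0.87,-0.3,-0.04],"twist":0}])

```text
time: 2.15
tool_pos: [0.5157, -0.2333, 0.2461]
tool_rot: [3.141, -0.0, 0.312]
contact_force: [-0.2, -0.8, 0.2]
opening: 0.0915
```

carry_out(series=[{"jaw":70,"travel":[0,0,0],"twist":-1},{"jaw":70,"travel":[0,0,0],"twist":-1},{"jaw":70,"travel":[0,0,0],"twist":-1},{"jaw":70,"travel":[0,0,0],"twist":-1},{"jaw":70,"travel":[0,0,0],"twist":-1},{"jaw":70,"travel":[0,0,0],"twist":-1},{"jaw":70,"travel":[0,0,0],"twist":-1},{"jaw":70,"travel":[0,0,0],"twist":-1}])

```text
time: 3.15
tool_pos: [0.5144, -0.2345, 0.2459]
tool_rot: [3.142, 0.0, 1.153]
contact_force: [-0.7, -0.4, -0.2]
opening: 0.0645
```

carry_out(series=[{"jaw":70,"travel":[0,0,0],"twist":-1},{"jaw":70,"travel":[0,0,0],"twist":-1},{"jaw":70,"travel":[0,0,0],"twist":-1},{"jaw":70,"travel":[0,0,0],"twist":-1},{"jaw":70,"travel":[0,0,0],"twist":-1},{"jaw":70,"travel":[0,0,0],"twist":-1},{"jaw":70,"travel":[0,0,0],"twist":-0.6},{"jaw":70,"travel":[0,0,0],"twist":0}])

```text
time: 4.15
tool_pos: [0.5144, -0.2345, 0.2459]
tool_rot: [-3.142, 0.0, 1.84]
contact_force: [0.3, 0.2, -0.1]
opening: 0.0645
```

```bash
cat >> h.py <<'E'
def plan(pos,yaw):
    s=robot.observe(); Rm=R.from_euler('xyz',s["tool_rot"]).as_matrix()
    d=Rm.T@(np.array(pos)-s["tool_pos"])/0.06
    dy=(np.degrees(yaw-s["tool_rot"][2])+180)%360-180
    print("now",np.round(s["tool_pos"],4),"yaw",round(np.degrees(s["tool_rot"][2]),2),"t",round(s["time"],2),"units",d.round(3),"twist",round(-dy/6,3))
E
python3 - <<'E'
from h import *
s=robot.observe();print(s["tool_pos"],s["tool_rot"],s["time"],s["contact_force"])
K,T,_=cam("wrist");np.savez("w1.npz",T=T)
im=robot.read_camera("wrist");cv2.imwrite("pics/w1.png",im)
for q in ["anvil","anvil_fin"]:
  for r in robot.regions_of("wrist",q):
    ys,xs=np.nonzero(r["pixels"]);P=np.array([at_z(K,T,(u,v),0.010)[:2] for u,v in zip(xs,ys)],np.float32)
    print(q,r["score"],np.round(r["xy"]),len(xs),cv2.minAreaRect(P))
E
```

```text
[ 0.5143601  -0.23451172  0.24586039] [-3.14153721e+00  1.32494601e-06  1.84006595e+00] 4.15 [ 0.27298751  0.17107342 -0.09068062]
anvil 0.88 [184. 136.] 6730 ((0.3161506652832031, -0.25139710307121277), (0.22088153660297394, 0.0597209632396698), 38.32579040527344)
anvil 0.76 [322. 136.] 3235 ((0.501593291759491, -0.1920655071735382), (0.043745264410972595, 0.13804005086421967), 16.386320114135742)
anvil 0.76 [304.  20.] 898 ((0.4398355782032013, -0.06746026873588562), (0.04120703414082527, 0.030375290662050247), 89.52079772949219)
anvil_fin 0.84 [302.  18.] 863 ((0.4398317337036133, -0.06720052659511566), (0.04029098153114319, 0.03008398599922657), 88.99578094482422)
anvil_fin 0.81 [324. 132.] 3220 ((0.5028098225593567, -0.1929101198911667), (0.04395349323749542, 0.1384841352701187), 14.955314636230469)
anvil_fin 0.66 [186. 136.] 6788 ((0.3161226212978363, -0.2512321174144745), (0.22194382548332214, 0.06001465767621994), 38.3257942199707)
```

View pics/w1.png

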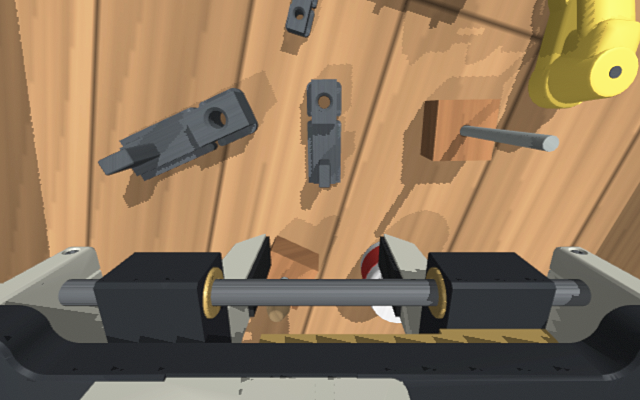

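The wrist view shows the chosen slide upright at (323,133), with its bore at (324,101) and its fin at (325,174). The large one is at left (180,130) and the rod leans across at (465–550,130–143).

```bash
python3 - <<'E'
from h import *
K,T,_=cam("wrist")
b=at_z(K,T,(324,101),.035);print("bore",b)
for yaw in (15.0,15.6,16.4):
    a=np.radians(yaw);y=np.array([-np.sin(a),np.cos(a)]);x=np.array([np.cos(a),np.sin(a)])
    o=np.array([.5022,-.1923])+.040*y
    print(yaw,"origin",o,"fin",o-.085*y,"bore px",proj(K,T,[*o,.035]).round(1),"fin corners",[proj(K,T,[*(o-(.085+s*.014)*y+t*.007*x),.06]).round(1).tolist() for s in(-1,1) for t in(-1,1)])
im=cv2.imread("pics/w1.png");cv2.imwrite("pics/w1c.png",cv2.resize(im[70:220,270:370],None,fx=4,fy=4,interpolation=2))
plan([.5135,-.2345,.031],np.radians(105.6))
E
```

```text
bore [ 0.49141378 -0.1515716   0.035     ]
15.0 origin [ 0.49184724 -0.15366297] fin [ 0.51384686 -0.23576666] bore px [323.9 102.9] fin corners [[317.5, 166.1], [329.4, 166.1], [317.5, 189.0], [329.1, 189.1]]
15.6 origin [ 0.49144321 -0.1537735 ] fin [ 0.51430139 -0.23564232] bore px [323.5 102.9] fin corners [[317.8, 166.1], [329.7, 166.1], [318.0, 189.0], [329.6, 189.0]]
16.4 origin [ 0.49090634 -0.15392744] fin [ 0.51490537 -0.23546913] bore px [323.1 102.9] fin corners [[318.2, 166.2], [330.0, 166.0], [318.7, 189.1], [330.3, 188.9]]
now [ 0.5144 -0.2345  0.2459] yaw 105.4 t 4.3 units [ 0.005 -0.014  3.582] twist -0.033
```

View pics/w1c.png

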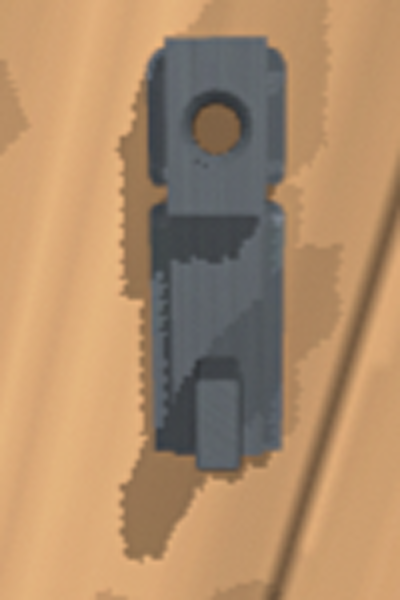

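carry_out(series=[{"jaw":60,"travel":[0.01,0.01,0.9],"twist":0},{"jaw":60,"travel":[0,0,0.9],"twist":0},{"jaw":60,"travel":[0,0,0.9],"twist":0},{"jaw":60,"travel":[0,0,0.6],"twist":0},{"jaw":60,"travel":[0,0,0.3],"twist":0},{"jaw":0,"travel":[0,0,0],"twist":0},{"jaw":0,"travel":[0,0,0],"twist":0},{"jaw":0,"travel":[0,0,0],"twist":0}], squeeze=60)

```text
time: 5.3
tool_pos: [0.5155, -0.2342, 0.0312]
tool_rot: [3.14, 0.002, 1.841]
contact_force: [-0.2, -0.1, -0.5]
opening: 0.0294
```

carry_out(series=[{"jaw":0,"travel":[0,0,0],"twist":0},{"jaw":0,"travel":[0,0,0],"twist":0},{"jaw":0,"travel":[0,0,-0.3],"twist":0},{"jaw":0,"travel":[0,0,-0.5],"twist":0},{"jaw":0,"travel":[0,0,-0.5],"twist":0},{"jaw":0,"travel":[0,0,-0.3],"twist":0},{"jaw":0,"travel":[0,0,0],"twist":0}])

```text
time: 6.18
tool_pos: [0.5153, -0.2341, 0.1268]
tool_rot: [3.14, 0.002, 1.841]
contact_force: [0.8, -0.6, -3.6]
opening: 0.0136
```

```bash
python3 - <<'E'
from h import *
plan([.5,0,.2],1.6)
im=robot.read_camera("wrist");sd=robot.read_camera("side");cv2.imwrite("pics/t2.png",robot.read_camera("top"))
cv2.imwrite("pics/w2.png",np.hstack([cv2.resize(im[60:300,180:480],(375,300)),cv2.resize(sd[150:310,280:480],(375,300))]))
E
```

```text
now [ 0.5153 -0.2341  0.1268] yaw 105.47 t 6.17 units [ 3.826  0.797 -1.226] twist 2.299
```

View pics/w2.png

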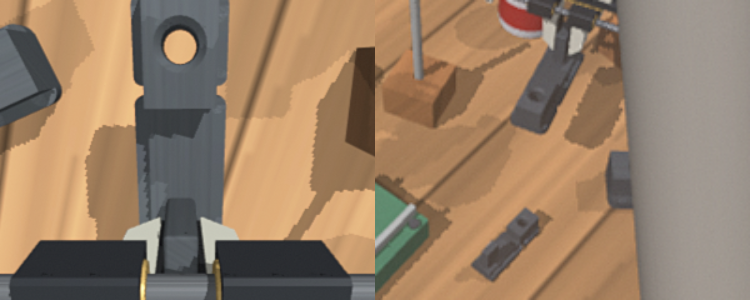

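The slide is held by its fin and clear of the bench, with no visible droop. Next I carry it high and beside the press to measure the press with the wrist camera.

```bash
python3 - <<'E'
from h import *
plan([.48,.12,.28],np.radians(92.3))
K,T,_=cam("wrist")
s=robot.observe();Rm=R.from_euler('xyz',s["tool_rot"]).as_matrix()
for x,z in((.085,-.004),(.085,.0)): print(proj(K,T,s["tool_pos"]+Rm@[x,0,z]))
E
```

```text
now [ 0.5141 -0.2334  0.1246] yaw 105.46 t 6.33 units [ 5.832  1.019 -2.582] twist 2.194
[324.52911623  96.22689855]
[324.50889195  96.4782409 ]
```

carry_out(series=[{"jaw":0,"travel":[0.3,0,-0.8],"twist":0},{"jaw":0,"travel":[0.8,0.17,-0.5],"twist":0},{"jaw":0,"travel":[0.9,0.17,-0.4],"twist":0},{"jaw":0,"travel":[0.9,0.17,-0.3],"twist":0},{"jaw":0,"travel":[0.9,0.17,-0.3],"twist":0},{"jaw":0,"travel":[0.95,0.17,-0.2],"twist":0},{"jaw":0,"travel":[0.7,0.17,-0.1],"twist":0},{"jaw":0,"travel":[0.38,0,0],"twist":0}])

```text
time: 7.32
tool_pos: [0.4799, 0.1219, 0.2811]
tool_rot: [-3.14, -0.0, 1.843]
contact_force: [-0.2, -0.9, -3.2]
opening: 0.0136
```

carry_out(series=[{"jaw":0,"travel":[0,0,0],"twist":0.8},{"jaw":0,"travel":[0,0,0],"twist":0.8},{"jaw":0,"travel":[0,0,0],"twist":0.6},{"jaw":0,"travel":[0,0,0],"twist":0},{"jaw":0,"travel":[0,0,0],"twist":0}])

```text
time: 7.95
tool_pos: [0.4802, 0.1196, 0.2812]
tool_rot: [-3.14, 0.0, 1.611]
contact_force: [-0.8, 0.4, -3.8]
opening: 0.0137
```

```bash
python3 - <<'E'
from h import *
plan([.565,.12,.28],np.radians(92.3))
K,T,_=cam("wrist");np.savez("w3.npz",T=T,K=K);print(T[:3,3], proj(K,T,[.559,.229,.126]))
cv2.imwrite("pics/w3.png",robot.read_camera("wrist"))
for q in ["press"]:
  for r in robot.regions_of("wrist",q): print(r["score"],r["xy"])
E
```

```text
now [0.4802 0.1196 0.2812] yaw 92.33 t 7.95 units [-0.051  1.412  0.018] twist 0.005
[0.47711381 0.19993527 0.43855936] [408.54125789  78.72444511]
0.67 [396.8, 110.0]
```

View pics/w3.png

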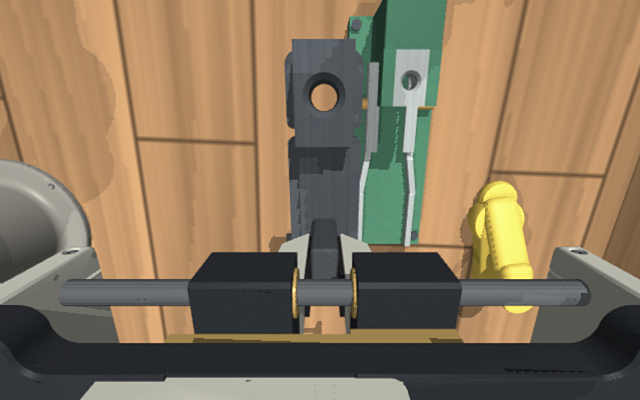

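The wrist view shows the upper bushing at (411,80), with the rail coming down the image to its open end near (410,243).

carry_out(series=[{"jaw":0,"travel":[0,0.9,0],"twist":0},{"jaw":0,"travel":[0,0.9,0],"twist":0},{"jaw":0,"travel":[0,0.9,0],"twist":0},{"jaw":0,"travel":[0,0,0],"twist":0},{"jaw":0,"travel":[0,0,0],"twist":0}])

```text
time: 8.68
tool_pos: [0.6419, 0.126, 0.2809]
tool_rot: [-3.139, 0.0, 1.611]
contact_force: [-0.7, 0.9, -3.4]
opening: 0.0137
```

```bash
python3 - <<'E'
from h import *
K,T,_=cam("wrist");np.savez("w4.npz",T=T,K=K)
im=robot.read_camera("wrist");cv2.imwrite("pics/w4.png",im)
a=cv2.imread("pics/w3.png")
f=lambda i,x0:cv2.resize(i[0:260,x0:x0+170],(392,600),interpolation=cv2.INTER_CUBIC)
cv2.imwrite("pics/w34.png",np.hstack([f(a,320),f(im,150)]))
s=robot.observe();print(s["tool_pos"],proj(K,T,[.559,.229,.126]))
E
```

```text
[0.64155937 0.12610437 0.28190932] [244.00932457  78.50562799]
```

View pics/w34.png

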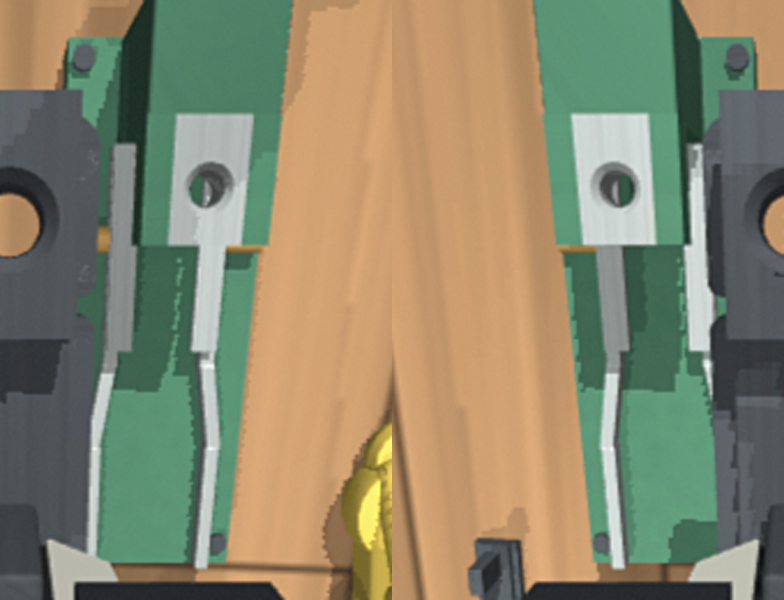

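```bash
python3 - <<'E'
from h import *
from scipy.optimize import least_squares
C=[(z["K"],z["T"]) for z in (np.load("w3.npz"),np.load("w4.npz"))]
print("bush tri",tri([ray(*C[0],(411.3,80.6)),ray(*C[1],(247.6,80.6))]))
print("arm front L/R tri",tri([ray(*C[0],(378.5,106.2)),ray(*C[1],(220.7,106.2))]),tri([ray(*C[0],(436.2,106.2)),ray(*C[1],(279.2,106.2))]))
obs=[(0,(0,70,126),(411.3,80.6)),(1,(0,70,126),(247.6,80.6)),(0,(-28,47,126),(378.5,106.2)),(0,(28,47,126),(436.2,106.2)),(1,(-28,47,126),(220.7,106.2)),(1,(28,47,126),(279.2,106.2)),(0,(55,-150,36),(418.9,244)),(1,(-55,-150,36),(236.7,244))]
def w(p,m): a=p[2];return np.array([p[0]+np.cos(a)*m[0]/1e3-np.sin(a)*m[1]/1e3,p[1]+np.sin(a)*m[0]/1e3+np.cos(a)*m[1]/1e3,m[2]/1e3])
f=lambda p:np.concatenate([proj(*C[i],w(p,m))-o for i,m,o in obs])
r=least_squares(f,[.56,.16,.04]);print(r.x,np.degrees(r.x[2]),r.fun.round(1).reshape(-1,2).tolist())
# with bushing world position free
for n,m in(("upper",(0,70,126)),("mouth",(0,-55,36)),("fin at mouth",(0,-140,36))):print(n,w(r.x,m))
E
```

```text
bush tri (array([0.56220533, 0.22738974, 0.12501104]), [np.float64(0.00010027084571128707), np.float64(0.00010027084571133076)])
arm front L/R tri (array([0.5328103 , 0.20204308, 0.1211996 ]), [np.float64(7.676589023985963e-05), np.float64(7.676589023987493e-05)]) (array([0.5924851 , 0.20448365, 0.11968307]), [np.float64(0.00010317109929088616), np.float64(0.00010317109929086107)])
[0.56479337 0.15657655 0.04297631] 2.462361219684056 [[-0.3, 1.0], [-0.7, 0.7], [2.8, -0.1], [0.6, -0.2], [0.4, -0.3], [-2.6, -0.4], [-0.8, -0.4], [0.5, -0.3]]
upper [0.56178595 0.22651192 0.126     ]
mouth [0.56715634 0.10162734 0.036     ]
fin at mouth [0.5708082  0.01670582 0.036     ]
```

```bash
python3 - <<'E'
from h import *
plan([.5715,.0017,.11],np.radians(92.46))
E
```

```text
now [0.6416 0.1261 0.2819] yaw 92.29 t 8.72 units [-2.025 -1.247  2.866] twist -0.029
```

carry_out(series=[{"jaw":0,"travel":[-0.7,-0.42,0],"twist":-0.03},{"jaw":0,"travel":[-0.7,-0.42,0.1],"twist":0},{"jaw":0,"travel":[-0.63,-0.41,0.3],"twist":0},{"jaw":0,"travel":[0,0,0.8],"twist":0},{"jaw":0,"travel":[0,0,0.8],"twist":0},{"jaw":0,"travel":[0,0,0.6],"twist":0},{"jaw":0,"travel":[0,0,0.27],"twist":0},{"jaw":0,"travel":[0,0,0],"twist":0}])

```text
time: 9.72
tool_pos: [0.5721, 0.0014, 0.1102]
tool_rot: [-3.141, 0.0, 1.614]
contact_force: [0.0, 0.8, -2.9]
opening: 0.0133
```

```bash
python3 - <<'E'
from h import *
plan([.5715,.0017,.069],np.radians(92.46));s=robot.observe();print(s["contact_force"])
K,T,_=cam("wrist");np.savez("w5.npz",T=T,K=K)
im=robot.read_camera("wrist");cv2.imwrite("pics/w5.png",im[0:300,150:500])
def w(m): 
    p=[.56479,.15658,.04298];a=p[2];return np.array([p[0]+np.cos(a)*m[0]/1e3-np.sin(a)*m[1]/1e3,p[1]+np.sin(a)*m[0]/1e3+np.cos(a)*m[1]/1e3,m[2]/1e3])
for m in [(-31.5,-68,48.5),(31.5,-68,48.5),(-24,-20,48.5),(24,-20,48.5),(-17,-10,48.5),(17,-10,48.5),(-31.5,-148,48.5),(31.5,-148,48.5)]: print(m,proj(K,T,w(m)).round(1)-[150,0])
Rm=R.from_euler('xyz',s["tool_rot"]).as_matrix()
for x,y in((.11,-.022),(.11,.022),(.0,-.022),(0,.022)): print("foot",(x,y),proj(K,T,s["tool_pos"]+Rm@[x,y,.021]).round(1)-[150,0])
E
```

```text
now [0.5721 0.0014 0.1102] yaw 92.46 t 9.72 units [ 0.005 -0.01   0.686] twist 0.0
[ 0.02623851  0.77452136 -2.8933623 ]
(-31.5, -68, 48.5) [127.9  95.7]
(31.5, -68, 48.5) [217.9  95.8]
(-24, -20, 48.5) [136.   17.6]
(24, -20, 48.5) [209.7  17.7]
(-17, -10, 48.5) [ 1.463e+02 -1.000e-01]
(17, -10, 48.5) [199.3  -0. ]
(-31.5, -148, 48.5) [132.7 204.1]
(31.5, -148, 48.5) [213.2 204.1]
foot (0.11, -0.022) [133.5  49.2]
foot (0.11, 0.022) [214.1  49.3]
foot (0.0, -0.022) [140.4 234.2]
foot (0, 0.022) [207.2 234.2]
```

View pics/w5.png

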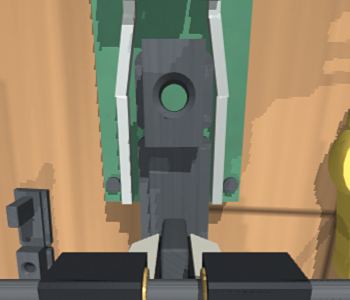

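The slide is centred between the landing walls to within about 1 mm, with the walls at columns 127 and 217 and the bore at 174. Lowering it, then starting the push.

carry_out(series=[{"jaw":0,"travel":[0,-0.015,0.3],"twist":0},{"jaw":0,"travel":[0,0,0.25],"twist":0},{"jaw":0,"travel":[0,0,0.15],"twist":0},{"jaw":0,"travel":[0,0,0.02],"twist":0},{"jaw":0,"travel":[0,0,0],"twist":0},{"jaw":0,"travel":[0,0,0],"twist":0}])

```text
time: 10.52
tool_pos: [0.5718, 0.0011, 0.0669]
tool_rot: [3.141, 0.0, 1.613]
contact_force: [-0.2, -0.4, -3.7]
opening: 0.0137
```

carry_out(series=[{"jaw":0,"travel":[0,0,0.015],"twist":0},{"jaw":0,"travel":[0,0,0.01],"twist":0},{"jaw":0,"travel":[0,0,0],"twist":0}])

```text
time: 10.9
tool_pos: [0.5719, 0.0011, 0.0665]
tool_rot: [3.14, 0.0, 1.614]
contact_force: [-3.4, -0.2, 6.9]
opening: 0.0136
```

carry_out(series=[{"jaw":0,"travel":[0,0,-0.012],"twist":0},{"jaw":0,"travel":[0.25,0,0],"twist":0},{"jaw":0,"travel":[0.3,0,0],"twist":0},{"jaw":0,"travel":[0.25,0,0],"twist":0},{"jaw":0,"travel":[0,0,0],"twist":0}])

```text
time: 11.52
tool_pos: [0.5701, 0.0517, 0.0665]
tool_rot: [3.139, -0.001, 1.615]
contact_force: [-0.1, 3.1, 6.3]
opening: 0.0137
```

carry_out(series=[{"jaw":0,"travel":[0.25,0,0],"twist":0},{"jaw":0,"travel":[0.3,0,0],"twist":0},{"jaw":0,"travel":[0.3,0,0],"twist":0},{"jaw":0,"travel":[0.2,0,0],"twist":0},{"jaw":0,"travel":[0,0,0],"twist":0}])

```text
time: 12.15
tool_pos: [0.567, 0.1141, 0.0666]
tool_rot: [3.14, -0.001, 1.615]
contact_force: [0.1, 1.7, 7.0]
opening: 0.013
```

```bash
python3 - <<'E'
from h import *
plan([.5654,.1416,.067],np.radians(92.46));s=robot.observe();print(s["contact_force"],s["torque"])
E
```

```text
now [0.567  0.1141 0.0666] yaw 92.53 t 12.15 units [ 0.459 -0.007 -0.007] twist 0.012
[0.10827217 1.67847874 7.0327469 ] [0.10878951 0.282496   0.17004008]
```

carry_out(series=[{"jaw":0,"travel":[0.15,0,0],"twist":0},{"jaw":0,"travel":[0.15,0,0],"twist":0},{"jaw":0,"travel":[0.08,0,0],"twist":0},{"jaw":0,"travel":[0,0,0],"twist":0}])

```text
time: 12.65
tool_pos: [0.5661, 0.1362, 0.0666]
tool_rot: [3.14, -0.0, 1.615]
contact_force: [-1.1, -1.9, 6.8]
opening: 0.0134
```

carry_out(series=[{"jaw":0,"travel":[0.04,0,0],"twist":0},{"jaw":0,"travel":[0.02,0,0],"twist":0},{"jaw":0,"travel":[0,0,0],"twist":0}])

```text
time: 13.02
tool_pos: [0.5658, 0.1401, 0.0666]
tool_rot: [3.14, -0.001, 1.614]
contact_force: [-1.7, 0.9, 7.1]
opening: 0.0135
```

carry_out(series=[{"jaw":0,"travel":[0.02,0,0],"twist":0},{"jaw":0,"travel":[0,0,0],"twist":0}])

```text
time: 13.28
tool_pos: [0.5656, 0.1411, 0.0665]
tool_rot: [3.141, -0.0, 1.615]
contact_force: [-1.5, -0.6, 7.0]
opening: 0.0138
```

carry_out(series=[{"jaw":0,"travel":[0.02,0,0],"twist":0},{"jaw":0,"travel":[0,0,0],"twist":0}])

```text
time: 13.52
tool_pos: [0.5655, 0.1413, 0.0666]
tool_rot: [3.141, 0.001, 1.615]
contact_force: [-3.0, -5.0, 7.7]
opening: 0.014
```

carry_out(series=[{"jaw":0,"travel":[0.02,0,0],"twist":0},{"jaw":0,"travel":[0,0,0],"twist":0}])

```text
time: 13.78
tool_pos: [0.5654, 0.1414, 0.0666]
tool_rot: [3.141, 0.002, 1.614]
contact_force: [-2.3, -10.2, 8.5]
opening: 0.0138
```

```bash
python3 - <<'E'
from h import *
s=robot.observe();print(s["tool_pos"],s["contact_force"])
K,T,_=cam("wrist");np.savez("w6.npz",T=T,K=K)
im=robot.read_camera("wrist");cv2.imwrite("pics/w6f.png",im)
cv2.imwrite("pics/w6.png",cv2.resize(im[0:260,210:440],None,fx=2.3,fy=2.3,interpolation=2))
E
```

```text
[0.56542181 0.14143655 0.06655226] [ -2.31399625 -10.24461888   8.53867951]
```

View pics/w6.png

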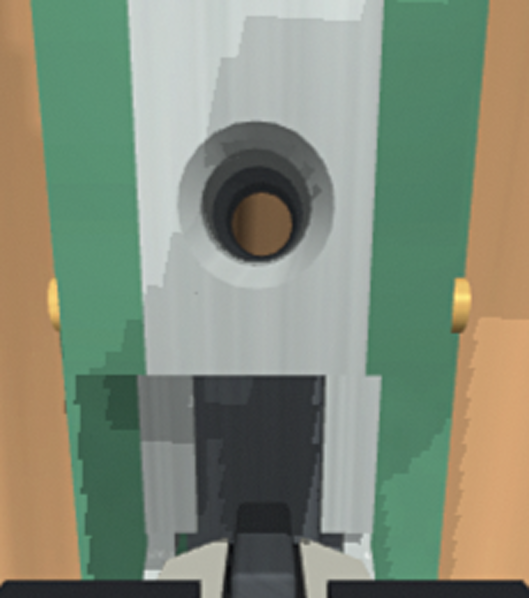

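```bash
python3 - <<'E'
from h import *
from scipy.optimize import brentq
z=np.load("w6.npz");K,T=z["K"],z["T"]
u=at_z(K,T,(321.3,88.7),.126);print("upper",u)
a=.043;y=np.array([-np.sin(a),np.cos(a),0])
im=cv2.imread("pics/w6f.png");hsv=cv2.cvtColor(im,cv2.COLOR_BGR2HSV)
m=cv2.inRange(hsv,(5,80,40),(20,255,255));n,l,st,ce=cv2.connectedComponentsWithStats(m)
for i in range(1,n):
    if st[i,4]>50 and abs(ce[i][0]-324)<15 and ce[i][1]<130: print("orange",st[i],ce[i])
def circ(c,r): 
    P=np.array([proj(K,T,c+r*np.array([np.cos(t),np.sin(t),0])) for t in np.linspace(0,6.28,60)]);return [P.min(0).round(1).tolist(),P.max(0).round(1).tolist()]
for dy in(-.004,-.002,0,.002):
    h=u+dy*y
    print(dy,"top rim z.071",circ(np.r_[h[:2],.071],.01075),"thr",circ(np.r_[h[:2],.068],.00775),"bottom",circ(np.r_[h[:2],.036],.00775))
print("upper bottom",circ(np.r_[u[:2],.101],.00775))
E
```

```text
upper [0.56085839 0.22699561 0.126     ]
orange [311  84  26  27 560] [323.575       96.93571429]
-0.004 top rim z.071 [[300.3, 79.9], [344.0, 125.8]] thr [[306.7, 86.9], [337.6, 119.4]] bottom [[309.6, 90.1], [335.2, 117.0]]
-0.002 top rim z.071 [[300.2, 75.4], [344.1, 121.7]] thr [[306.7, 82.6], [337.7, 115.3]] bottom [[309.6, 86.5], [335.3, 113.6]]
0 top rim z.071 [[300.1, 70.9], [344.2, 117.6]] thr [[306.6, 78.2], [337.7, 111.2]] bottom [[309.5, 82.9], [335.3, 110.2]]
0.002 top rim z.071 [[300.0, 66.3], [344.3, 113.4]] thr [[306.5, 73.8], [337.8, 107.1]] bottom [[309.5, 79.3], [335.4, 106.8]]
upper bottom [[302.0, 70.6], [341.6, 112.8]]
```

The bore seen through the upper bushing matches the home pose to within about 1 mm, and the push force climbed to 10 N. I relax the push, let go, and check whether the slide stays.

carry_out(series=[{"jaw":0,"travel":[-0.03,0,0],"twist":0},{"jaw":0,"travel":[0,0,0],"twist":0},{"jaw":40,"travel":[0,0,0],"twist":0},{"jaw":40,"travel":[0,0,0],"twist":0},{"jaw":40,"travel":[0,0,0],"twist":0},{"jaw":40,"travel":[0,0,0],"twist":0}])

```text
time: 14.58
tool_pos: [0.5656, 0.1404, 0.0655]
tool_rot: [-3.141, 0.0, 1.614]
contact_force: [0.7, 0.1, -0.3]
opening: 0.0363
```

```bash
cat > bore.py <<'E'
from h import *
def bore(tag):
    s=robot.observe();print(s["time"],s["tool_pos"],s["contact_force"])
    K,T,_=cam("wrist");im=robot.read_camera("wrist");cv2.imwrite(f"pics/{tag}.png",im)
    hsv=cv2.cvtColor(im,cv2.COLOR_BGR2HSV);m=cv2.inRange(hsv,(5,80,40),(20,255,255));n,l,st,ce=cv2.connectedComponentsWithStats(m)
    for i in range(1,n):
        if 50<st[i,4]<2000 and 280<ce[i][0]<370: print("orange",st[i],ce[i].round(1),"at z.036",at_z(K,T,ce[i],.036).round(4))
    g=cv2.inRange(hsv,(18,120,80),(32,255,255))[:170];n,l,st,ce=cv2.connectedComponentsWithStats(g)
    for i in range(1,n):
        if st[i,4]>20: print("brass",st[i].tolist(),ce[i].round(1))
E
python3 - <<'E'
from bore import *
im=cv2.imread("pics/w6f.png");hsv=cv2.cvtColor(im,cv2.COLOR_BGR2HSV)
g=cv2.inRange(hsv,(18,120,80),(32,255,255))[:170];n,l,st,ce=cv2.connectedComponentsWithStats(g)
print([ (st[i].tolist(),ce[i].round(1).tolist()) for i in range(1,n) if st[i,4]>20])
z=np.load("w6.npz");print("before",at_z(z["K"],z["T"],(323.6,96.9),.036).round(4))
bore("w7")
E
```

```text
[([231, 121, 5, 22, 77], [232.9, 131.8]), ([407, 121, 8, 23, 137], [410.2, 132.0])]
before [0.5616 0.2269 0.036 ]
14.575 [0.5656105  0.14044359 0.06553198] [ 0.65127664  0.08035604 -0.27601195]
orange [310  82  26  28 560] [322.9  95.8] at z.036 [0.5613 0.2266 0.036 ]
brass [230, 120, 4, 22, 62] [231.6 130.2]
brass [407, 120, 8, 23, 139] [410.4 131.2]
```

carry_out(series=[{"jaw":0,"travel":[0,0,0],"twist":0},{"jaw":0,"travel":[0,0,0],"twist":0},{"jaw":0,"travel":[0,0,0],"twist":0},{"jaw":0,"travel":[-0.025,0,0],"twist":0},{"jaw":0,"travel":[0,0,0],"twist":0}])

```text
time: 15.25
tool_pos: [0.5653, 0.1398, 0.0657]
tool_rot: [-3.141, -0.001, 1.614]
contact_force: [-2.2, 4.9, 0.3]
opening: 0.0136
```

The slide resists a pull (about 5 N at 0.6 mm), so the detents hold it. Releasing and going to the rod.

carry_out(series=[{"jaw":0,"travel":[0.02,0,0],"twist":0},{"jaw":60,"travel":[0,0,0],"twist":0},{"jaw":60,"travel":[0,0,0],"twist":0},{"jaw":60,"travel":[0,0,0],"twist":0},{"jaw":60,"travel":[0,0,-0.9],"twist":0},{"jaw":60,"travel":[0,0,-0.9],"twist":0},{"jaw":60,"travel":[0,0,-0.9],"twist":0},{"jaw":60,"travel":[0,0,-0.9],"twist":0}])

```text
time: 16.25
tool_pos: [0.5655, 0.1398, 0.2836]
tool_rot: [3.141, 0.0, 1.613]
contact_force: [0.6, 0.3, -0.0]
opening: 0.0551
```

```bash
python3 - <<'E'
from bore import *
bore("w8")
plan([.645,-.09,.28],np.radians(92.46))
E
```

```text
16.25 [0.56548696 0.13981344 0.28361201] [ 0.61546557  0.26152938 -0.01946557]
orange [318  95  12  12 113] [323.4 100.5] at z.036 [0.5614 0.227  0.036 ]
brass [281, 112, 15, 11, 147] [288.2 117.1]
brass [351, 112, 15, 11, 142] [357.5 117.1]
now [0.568  0.1402 0.2918] yaw 92.44 t 16.3 units [-3.887  1.117  0.208] twist -0.004
```

carry_out(series=[{"jaw":60,"travel":[-0.95,0.28,0.05],"twist":0},{"jaw":60,"travel":[-0.95,0.28,0.05],"twist":0},{"jaw":60,"travel":[-0.95,0.28,0.05],"twist":0},{"jaw":60,"travel":[-0.95,0.28,0.05],"twist":0},{"jaw":60,"travel":[0,0,0],"twist":0},{"jaw":60,"travel":[0,0,0],"twist":0}])

```text
time: 17.05
tool_pos: [0.6423, -0.0848, 0.2693]
tool_rot: [-3.141, -0.001, 1.613]
contact_force: [-0.2, 0.2, 0.1]
opening: 0.0548
```

```bash
python3 - <<'E'
from h import *
K,T,_=cam("wrist");np.savez("r1.npz",K=K,T=T)
im=robot.read_camera("wrist");cv2.imwrite("pics/r1.png",im)
for r in robot.regions_of("wrist","rod"):
    ys,xs=np.nonzero(r["pixels"]);print(r["score"],np.round(r["xy"]),xs.min(),xs.max(),ys.min(),ys.max())
print(proj(K,T,[.655,-.138,.185]),proj(K,T,[.655,-.138,.05]));plan([.655,-.138,.28],np.radians(92.46))
cv2.imwrite("pics/r1c.png",cv2.resize(im[60:320,200:460],None,fx=2.2,fy=2.2,interpolation=2))
E
```

```text
[335.21075817 259.40466341] [331.56879857 210.07573371]
now [ 0.6424 -0.0836  0.27  ] yaw 92.53 t 17.15 units [-0.915  0.171 -0.168] twist 0.011
```

View pics/r1c.png

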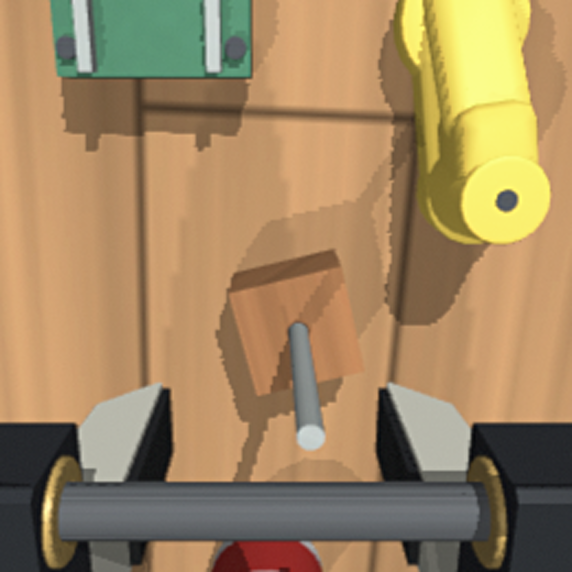

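The rod's top is at full-image (341,259) and it enters the block at (336,210). It is nearly upright and between the jaws.

```bash
python3 - <<'E'
from h import *
z=np.load("r1.npz");K,T=z["K"],z["T"]
K2,T2,_=cam("top")
t=at_z(K,T,(341.4,259.1),.185);b=at_z(K,T,(336.4,210),.05);print(t,b)
print("tri with top cam",tri([ray(K,T,(341.4,259.1)),ray(K2,T2,(170+556/3,125+53/3))]))
g=b+(t-b)*(.15-.05)/.135;print(g)
plan([g[0],g[1],.131],np.radians(92.46))
E
```

```text
[ 0.66065454 -0.13744926  0.185     ] [ 0.66152822 -0.13761566  0.05      ]
tri with top cam (array([ 0.66033488, -0.13964303,  0.180492  ]), [np.float64(0.0007530722276463659), np.float64(0.0007530722276462363)])
[ 0.66088105 -0.1374924   0.15      ]
now [ 0.6424 -0.0836  0.27  ] yaw 92.53 t 17.15 units [-0.911  0.269  2.316] twist 0.011
```

carry_out(series=[{"jaw":60,"travel":[-0.45,0.135,0],"twist":0},{"jaw":60,"travel":[-0.46,0.135,0],"twist":0},{"jaw":60,"travel":[0,0,0.6],"twist":0},{"jaw":60,"travel":[0,0,0.8],"twist":0},{"jaw":60,"travel":[0,0,0.7],"twist":0},{"jaw":60,"travel":[0,0,0.2],"twist":0},{"jaw":60,"travel":[0,0,0],"twist":0}])

```text
time: 18.02
tool_pos: [0.6613, -0.138, 0.1323]
tool_rot: [3.141, 0.0, 1.615]
contact_force: [0.1, -0.4, 1.6]
opening: 0.0551
```

carry_out(series=[{"jaw":0,"travel":[0,0,0],"twist":0},{"jaw":0,"travel":[0,0,0],"twist":0},{"jaw":0,"travel":[0,0,0],"twist":0},{"jaw":0,"travel":[0,0,0],"twist":0},{"jaw":0,"travel":[0,0,0],"twist":0}], squeeze=30)

```text
time: 18.65
tool_pos: [0.6606, -0.1389, 0.1318]
tool_rot: [-3.141, 0.0, 1.613]
contact_force: [-3.1, 0.2, 4.6]
opening: 0.0115
```

```bash
python3 - <<'E'
from h import *
plan([.661,-.1375,.30],np.radians(92.46));print(robot.observe()["contact_force"])
im=robot.read_camera("wrist");cv2.imwrite("pics/r2.png",im)
print([ (r["score"],np.round(r["xy"])) for r in robot.regions_of("wrist","rod")])
E
```

```text
now [ 0.6606 -0.1389  0.1318] yaw 92.45 t 18.65 units [ 0.023  0.004 -2.804] twist -0.002
[-3.14079511  0.23943214  4.63354273]
[(0.71, array([326., 249.])), (0.16, array([216.,  12.]))]
```

carry_out(series=[{"jaw":0,"travel":[0,0,-0.2],"twist":0},{"jaw":0,"travel":[0,0,-0.4],"twist":0},{"jaw":0,"travel":[0,0,-0.6],"twist":0},{"jaw":0,"travel":[0,0,-0.7],"twist":0},{"jaw":0,"travel":[0,0,-0.6],"twist":0},{"jaw":0,"travel":[0,0,-0.3],"twist":0},{"jaw":0,"travel":[0,0,0],"twist":0}])

```text
time: 19.62
tool_pos: [0.6618, -0.1389, 0.3021]
tool_rot: [3.137, 0.002, 1.614]
contact_force: [-0.1, 1.1, -1.3]
opening: 0.0111
```

```bash
python3 - <<'E'
from h import *
K,T,_=cam("wrist");np.savez("r3.npz",K=K,T=T)
s=robot.observe();Rm=R.from_euler('xyz',s["tool_rot"]).as_matrix();print(s["tool_pos"],s["contact_force"])
print("tip exp",proj(K,T,s["tool_pos"]+Rm@[0,0,.122]),"tcp",proj(K,T,s["tool_pos"]))
for t in ((.561,.2268,.126),):
    p=np.array(t)+[0,0,.122+.04]; plan(p,np.radians(92.46))
im=robot.read_camera("wrist");cv2.imwrite("pics/r3.png",cv2.resize(im[150:350,220:420],None,fx=3,fy=3,interpolation=2))
E
```

```text
[ 0.66184642 -0.13887139  0.30206199] [-0.06618029  1.08723579 -1.28691786]
tip exp [323.77684863 191.74649322] tcp [323.82849265 248.89315186]
now [ 0.6618 -0.1389  0.3021] yaw 92.45 t 19.62 units [ 6.161 -1.42   0.219] twist -0.001
```

View pics/r3.png

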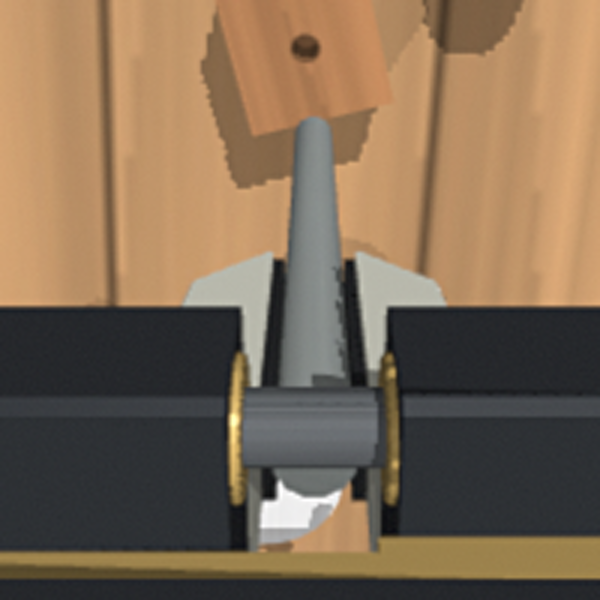

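The rod hangs straight, with its tip at (324,191) as expected. Carrying it over the press arm.

carry_out(series=[{"jaw":0,"travel":[0.5,-0.12,0],"twist":0},{"jaw":0,"travel":[0.85,-0.2,0],"twist":0},{"jaw":0,"travel":[0.9,-0.2,0],"twist":0},{"jaw":0,"travel":[0.9,-0.2,0],"twist":0},{"jaw":0,"travel":[0.9,-0.2,0],"twist":0},{"jaw":0,"travel":[0.9,-0.2,0],"twist":0},{"jaw":0,"travel":[0.8,-0.2,0],"twist":0},{"jaw":0,"travel":[0.39,-0.1,0],"twist":0}])

```text
time: 20.68
tool_pos: [0.5586, 0.2282, 0.2983]
tool_rot: [-3.139, -0.0, 1.616]
contact_force: [0.8, -0.7, -1.5]
opening: 0.011
```

carry_out(series=[{"jaw":0,"travel":[0,0,0.3],"twist":0},{"jaw":0,"travel":[0,0,0.2],"twist":0},{"jaw":0,"travel":[0,0,0],"twist":0},{"jaw":0,"travel":[0,0,0],"twist":0}])

```text
time: 21.18
tool_pos: [0.5605, 0.2252, 0.2699]
tool_rot: [3.141, -0.0, 1.613]
contact_force: [0.5, 0.5, -2.0]
opening: 0.0114
```

```bash
python3 - <<'E'
from h import *
K,T,_=cam("wrist");np.savez("r4.npz",K=K,T=T)
s=robot.observe();Rm=R.from_euler('xyz',s["tool_rot"]).as_matrix();print(s["tool_pos"],s["contact_force"])
plan([.5613,.2258,.27],np.radians(92.46))
print("tip exp",proj(K,T,s["tool_pos"]+Rm@[.001,0,.122]),"hole exp",proj(K,T,[.5615,.2268,.126]))
im=robot.read_camera("wrist");cv2.imwrite("pics/r4f.png",im);cv2.imwrite("pics/r4.png",cv2.resize(im[130:270,254:394],None,fx=4,fy=4,interpolation=2))
E
```

```text
[0.56054259 0.22522626 0.2699141 ] [ 0.46969354  0.49820081 -1.97874218]
now [0.5605 0.2252 0.2699] yaw 92.4 t 21.18 units [ 0.009  0.013 -0.001] twist -0.01
tip exp [323.77311607 190.76732655] hole exp [324.70099458 184.59710641]
```

The viewer is used up, so I go on by numbers and force. Correcting by about 1 mm, then going down gently.

carry_out(series=[{"jaw":0,"travel":[0.009,0.013,0],"twist":-0.01},{"jaw":0,"travel":[0,0,0.2],"twist":0},{"jaw":0,"travel":[0,0,0.2],"twist":0},{"jaw":0,"travel":[0,0,0.15],"twist":0},{"jaw":0,"travel":[0,0,0],"twist":0},{"jaw":0,"travel":[0,0,0],"twist":0}])

```text
time: 21.98
tool_pos: [0.5611, 0.2263, 0.2369]
tool_rot: [3.141, 0.0, 1.615]
contact_force: [-0.0, 0.5, -0.5]
opening: 0.0112
```

carry_out(series=[{"jaw":0,"travel":[0,0,0.15],"twist":0},{"jaw":0,"travel":[0,0,0.2],"twist":0},{"jaw":0,"travel":[0,0,0.2],"twist":0},{"jaw":0,"travel":[0,0,0],"twist":0},{"jaw":0,"travel":[0,0,0],"twist":0}])

```text
time: 22.6
tool_pos: [0.5611, 0.2262, 0.2038]
tool_rot: [3.141, 0.0, 1.614]
contact_force: [-0.2, 0.4, -1.1]
opening: 0.0113
```

carry_out(series=[{"jaw":0,"travel":[0,0,0.15],"twist":0},{"jaw":0,"travel":[0,0,0.15],"twist":0},{"jaw":0,"travel":[0,0,0.1],"twist":0},{"jaw":0,"travel":[0,0,0],"twist":0},{"jaw":0,"travel":[0,0,0],"twist":0}])

```text
time: 23.22
tool_pos: [0.5611, 0.2262, 0.1799]
tool_rot: [3.141, 0.0, 1.615]
contact_force: [-0.6, -0.0, -1.2]
opening: 0.0112
```

carry_out(series=[{"jaw":0,"travel":[0,0,0.15],"twist":0},{"jaw":0,"travel":[0,0,0.2],"twist":0},{"jaw":0,"travel":[0,0,0.2],"twist":0},{"jaw":0,"travel":[0,0,0.12],"twist":0},{"jaw":0,"travel":[0,0,0],"twist":0},{"jaw":0,"travel":[0,0,0],"twist":0},{"jaw":0,"travel":[0,0,0],"twist":0},{"jaw":0,"travel":[0,0,0],"twist":0}])

```text
time: 24.22
tool_pos: [0.5611, 0.2262, 0.1399]
tool_rot: [3.141, -0.0, 1.614]
contact_force: [-0.2, -1.1, -1.7]
opening: 0.0114
```

```bash
python3 - <<'E'
from h import *
s=robot.observe();print({k:np.round(s[k],4).tolist() for k in("time","tool_pos","tool_rot","contact_force","torque","opening")})
K,T,_=cam("side");K2,T2,_=cam("top")
robot.read_camera("side");robot.read_camera("top")
for n,k,t in(("side",K,T),("top",K2,T2)):
    print(n,[(round(r["score"],2),np.round(r["xy"])) for r in robot.regions_of(n,"rod")],[ (q,[np.round(r["xy"]).tolist() for r in robot.regions_of(n,q)][:3]) for q in("last","tin","awl","anvil")])
E
```

```text
{'time': 24.225, 'tool_pos': [0.5611, 0.2262, 0.1399], 'tool_rot': [3.1409, -0.0001, 1.6145], 'contact_force': [-0.1962, -1.0714, -1.7215], 'torque': [0.0189, -0.0867, -0.0138], 'opening': 0.0114}
side [(0.23, array([227., 314.]))] [('last', [[219.0, 241.0]]), ('tin', []), ('awl', []), ('anvil', [[237.0, 303.0]])]
top [] [('last', [[299.0, 122.0]]), ('tin', [[433.0, 162.0]]), ('awl', [[452.0, 215.0]]), ('anvil', [[391.0, 280.0], [237.0, 188.0], [314.0, 235.0]])]
```

```bash
python3 -c "
from cell import robot
print(robot.hand_in()); print(robot.observe()['time'])"
```

```text
the job is handed in; nothing more can be done
None
the job is handed in; nothing more can be done
```

The slide is home on the rail, and the rod is held in the gripper down through both holes. I handed the job in at about 24.5 s of the 72 s; the system gives no verdict.

- **Slide:** I set the middle-sized slide on the landing by its fin and pushed it in until the resistance rose to about 10 N. After I let go, its bore lay within 1 mm of the upper bushing's axis. A light pull met about 5 N, so the detents appear to hold it; I could not read the plunger travel directly.
- **Rod:** I gripped it about 141 mm above its tip and lowered it through the arm and the slide without any contact force. The tip should be about 18 mm above the bench, worked out from the grip height, not seen. The gripper still reads the rod's weight hanging, so it is not standing on the bench. Grip was set to 30 N.
- **Bystanders:** In the last top view the shoe last is within 1 px of where it started and the tin within 3 px. The awl was detected at (452,215), near its starting place, but the first top view had no network detection to compare with. In the last side view the network missed the tin and the awl, and its mark for the last had shifted.
- **Limits:** The arm reached the 12-picture viewing limit before the insertion. I never saw the rod go in; the final alignment rests on measurements and force readings. My press fit left up to 2.8 px of error at the arm's corners, but about 1 px or less at the bushing.

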